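# Fill the empty seats of the specimen turntable and index it three clicks

### The arm

A 6-joint arm with a two-finger parallel gripper is mounted at the origin on a cart in front of the work surface, level with it; the furniture and walls round the work are solid. World frame = base frame: x ahead of the robot, y to its left, z up, the work surface at z = 0. Lengths are in m, angles in rad, forces in N, time in s.
With the tool pointing down it reaches from about 0.35 to 0.975 m from the base axis. Payload 4.9 kg.
Tool frame: the origin (TCP) lies at the very end of the fingers, on their centre line; the grasp point (between the pads) lies 19 mm behind it; z points along the fingers, y is the line along which they close (so a half turn about z gives the same grasp; the last joint's range is limited). The gripper opens to 85 mm and grips with 20 to 120 N. Pads are 22 mm wide; open, the fingers measure 114 mm over their backs; the gripper's body (76 mm by 85 mm) begins 54 mm behind the grasp point. The pads swing forward as they close: fully open they stand 13 mm farther back than shut.
Start: joints at [-1.401, 0.053, 1.613, -0, 1.476, -0.119], TCP at [0.178, -0.599, 0.231] pointing down, gripper open.
Joint ranges: [-3.01, 3.01], [-1.01, 2.22], [0.06, 2.58], [-1.02, 4.17], [0.09, 2.62], [-3.14, 3.14]. Speed limits (rad/s): [2.57, 2.57, 3.14, 3.14, 3.14, 3.14].

### API

Orientations are given as a rotation vector (axis times angle).
In Python, from station import ctrl gives the robot as it stands.
- The arm moves only by the shell command python3 -m crank 'ROWS' [OPENING] [FORCE]. ROWS is text: rows parted by semicolons, each of 4 numbers parted by spaces: the shift along the world's x, y, z in units of 0.5 m (1.0 is 0.5 m), then the turn about the world's z in units of 90 degrees (1.0 is 90 degrees). In form: x y z turn; .... A call has exactly 5 rows; each row shifts and turns the commanded pose from where the row before left it; what a row does not reach is not made up. A row lasts 1/12 s, in which the tool goes at most 41.7 mm and 7.16 degrees, less where a joint would pass 70% of its speed; a pose out of reach is approached as far as the arm can. A call with a number of a shift or a turn outside -1 to 1 is refused whole. A call with a gripper value outside its range is refused whole. OPENING is the opening in per cent of the stroke, from 0 (shut) to 100 (fully open), set as the call begins (- or left out, the last holds). The fingers move at their own pace and stop on an object; FORCE is the grip in N (left out, the last holds). Time passes only in rows, so rows that do not move let the fingers close, or fill a call up. It gives the time, the measured TCP pose, the force, the opening and the grip force at its end, in the units of the state.
- ctrl.get_obs(): the state, without advancing time (a new reading comes with each control period).
- ctrl.get_image(name): name is "scene" or "top" or "wrist"; returns (picture, depth): 384x512x3 uint8, red, green, blue; 384x512 float32, m along the optical axis (not along the pixel's ray), 0 where there is no reading.
- ctrl.get_calibration(name): a dict with "fx", "fy", "cx", "cy" (pixels), "k1" (the pictures are not rectified: a ray, as slopes to the right and down, at radius r is drawn at 1 + k1 r^2 times it, then the intrinsics apply), "extrinsics" (4x4, takes a point from world to camera coordinates). Camera axes: x right, y down, z forward; pixel columns grow to the right and rows downward; lengths in m; the calibration is good to about 2 mm. A picture is of the moment at which its call begins: read the wrist's pose just before it. get_calibration takes no time and is no camera call; for the wrist camera it gives the pose at the moment of the call.
- ctrl.finish_job(): hands the job in; it is judged then, once.
The state is a dict: "t": time; "q": joint angles; "dq": joint speeds; "effort": joint torques, N m; "tool_pos": TCP position; "tool_rot": TCP orientation; "contact_force": force on the tool from outside, world axes, zero at the start; "wrist_torque": the same for the moment, N m; "opening": finger opening in m; "grip_force": force on a finger pad.
Only numpy, scipy, OpenCV 4.12 (cv2) and the standard library are available. Lean on these libraries where they do the work, as an engineer would, in place of code of your own. Each camera call takes 0.05 s, during which the arm holds its last target. There are 200 camera calls.

### The job

Fill each empty seat of the indexing turntable with a spare mount from the blue tray, flat in its seat, leaving the mounts already seated, the leftover spare and the other things on the bench where they are. Then take the black bar knob and turn the plate clockwise (seen from above) by exactly three clicks of its detent, which brings the next seat to the red pointer, without running on past the third stop. Finish while still gripping the knob, holding the plate still on that third stop so that I can lock the clamp.

Things in the scene. Friction and masses are not known exactly. Their poses are not given: they have to be found in the camera images.
- turntable: fixed green round base of the indexing turntable, 176 mm across (lugs and fittings reach 125 mm from the axis); origin on the rotation axis at bench level, z up; on its -x side is the bracket with the red pointer, on its +y side the brass plunger housing (under the plate, top 33 mm high), on its +x side a small clamp lever that is not used (top 38 mm high)
- index (a joint): angle (rad) of the aluminium plate (204 mm across, 10 mm thick, top 44 mm above the bench) about the upright axis; 0 at the start, grows clockwise seen from above. A spring ball plunger gives 15 equal stops a turn, 24 degrees (0.419 rad) apart, the start being one: the third stop is at 1.257. Each stop resists with up to about 0.2 N m, none half way; past that the spring pulls on into the next
- seat0 (a point): centre of the floor of seat 0 of the plate (44 mm above the bench, 75 mm from the axis; seats 72 degrees apart): a brass ring nest standing on the plate, bore 34 mm, outside 41 mm, 6 mm deep, for one mount; empty or filled, which varies; stands at the pointer at the start
- seat1 (a point): centre of the floor of seat 1 of the plate (44 mm above the bench, 75 mm from the axis; seats 72 degrees apart): a brass ring nest standing on the plate, bore 34 mm, outside 41 mm, 6 mm deep, for one mount; empty or filled, which varies; comes to the pointer at the third stop
- seat2 (a point): centre of the floor of seat 2 of the plate (44 mm above the bench, 75 mm from the axis; seats 72 degrees apart): a brass ring nest standing on the plate, bore 34 mm, outside 41 mm, 6 mm deep, for one mount; empty or filled, which varies
- seat3 (a point): centre of the floor of seat 3 of the plate (44 mm above the bench, 75 mm from the axis; seats 72 degrees apart): a brass ring nest standing on the plate, bore 34 mm, outside 41 mm, 6 mm deep, for one mount; empty or filled, which varies
- seat4 (a point): centre of the floor of seat 4 of the plate (44 mm above the bench, 75 mm from the axis; seats 72 degrees apart): a brass ring nest standing on the plate, bore 34 mm, outside 41 mm, 6 mm deep, for one mount; empty or filled, which varies
- knob: knob in the middle of the plate, turning with it: black bar handle 64 mm long (along the knob's own x axis), 17 mm wide (along its y), its underside 74 mm and its top 100 mm above the bench, on a steel stem 26 mm across; origin on the axis at bench level
- knob_grip (a point): middle of the bar handle, on the axis, 88 mm above the bench: where to grip it, across its 17 mm width
- tray: fixed shallow blue tray 90 x 186 mm with a grey liner (186 along its own y), rim 9 mm high, walls 3 mm, inner floor 3 mm above the bench; holds three spare mounts in a row along its y, about 56 mm apart; origin under its centre. Beyond it, over x 0.53 to 0.60 m, y -0.39 to -0.31 m, the tester's camera hangs 0.41 m above the bench: keep the wrist clear
- seated_a: black resin specimen mount, a disc 30 mm in diameter and 16 mm high, about 25 g, already seated in the plate; origin at the centre of its underside, z up
- seated_b: cream resin specimen mount, a disc 30 mm in diameter and 20 mm high, about 25 g, already seated in the plate; origin at the centre of its underside, z up
- seated_c: black resin specimen mount, a disc 30 mm in diameter and 18 mm high, about 25 g, already seated in the plate; origin at the centre of its underside, z up
- spare_a: cream resin specimen mount, a disc 30 mm in diameter and 20 mm high, about 25 g, a spare, standing in the tray; any spare may go into any empty seat; origin at the centre of its underside, z up
- spare_b: black resin specimen mount, a disc 30 mm in diameter and 18 mm high, about 25 g, a spare, standing in the tray; origin at the centre of its underside, z up
- spare_c: black resin specimen mount, a disc 30 mm in diameter and 16 mm high, about 25 g, a spare, standing in the tray; origin at the centre of its underside, z up
- loupe: bystander: black folding loupe, 50 x 36 x 18 mm, left of the turntable's front; origin at the centre of its underside
- ref_block: bystander: round steel reference block, 64 mm across, 15 mm high, further left; origin at the centre of its underside
- tweezers: bystander: steel tweezers, 124 mm long (along own y), 12 mm wide, 6 mm high, in front of the turntable near the bench edge; origin at the centre of its underside
Mind the look-alikes: they are no part of the job. What is shaped like the seated_a but turquoise is not meant. What is shaped like the spare_b but turquoise is not meant.

How it is judged:
On the way, in this order (a step that is already met when the one before it is completed fails the run):
1. all five seats hold a mount, flat, and the plate still stands on its first stop (distance between any of seated_a, seated_b, seated_c, spare_a, spare_b, spare_c and seat0 below 0.004 m and distance between any of seated_a, seated_b, seated_c, spare_a, spare_b, spare_c and seat1 below 0.004 m and distance between any of seated_a, seated_b, seated_c, spare_a, spare_b, spare_c and seat2 below 0.004 m and distance between any of seated_a, seated_b, seated_c, spare_a, spare_b, spare_c and seat3 below 0.004 m and distance between any of seated_a, seated_b, seated_c, spare_a, spare_b, spare_c and seat4 below 0.004 m and angle between each of seated_a, seated_b, seated_c, spare_a, spare_b, spare_c's own z axis and vertical below 0.08 rad and value of joint index below 0.15 rad), for 0.2 s.
2. the gripped knob has brought the plate to the third stop (value of joint index between 1.19664 and 1.31664 rad and contact force between the fingers and knob above 2 N), for 0.2 s.
At the end, for the whole second after the job is handed in: every seat holds a mount (underside centre within 4 mm of the centre of the seat's floor), all mounts are level within 0.08 rad, one spare is left standing in the tray, the plate is within 0.06 rad of the third stop (1.257 rad) and at rest, and the fingers hold the knob with more than 2 N (all of step 2 and distance between any of seated_a, seated_b, seated_c, spare_a, spare_b, spare_c and seat0 below 0.004 m and distance between any of seated_a, seated_b, seated_c, spare_a, spare_b, spare_c and seat1 below 0.004 m and distance between any of seated_a, seated_b, seated_c, spare_a, spare_b, spare_c and seat2 below 0.004 m and distance between any of seated_a, seated_b, seated_c, spare_a, spare_b, spare_c and seat3 below 0.004 m and distance between any of seated_a, seated_b, seated_c, spare_a, spare_b, spare_c and seat4 below 0.004 m and angle between each of seated_a, seated_b, seated_c, spare_a, spare_b, spare_c's own z axis and vertical below 0.08 rad and ((horizontal distance between spare_a and tray below 0.1 m and height (world z) of spare_a below 0.008 m) or (horizontal distance between spare_b and tray below 0.1 m and height (world z) of spare_b below 0.008 m) or (horizontal distance between spare_c and tray below 0.1 m and height (world z) of spare_c below 0.008 m)) and velocity of joint index between -0.03 and 0.03 rad/s); the arm keeps its last pose, push and grip.
It fails at once if the plate is turned half a click or more beyond the third stop (value of joint index above 1.45608 rad).
It fails at once if the plate is turned back (anticlockwise) by half a click from the start (value of joint index below -0.20944 rad).
It fails at once if a mount that was already seated is lifted out of its seat (height (world z) of any of seated_a, seated_b, seated_c above 0.052 m).
It fails at once if the loupe, the reference block or the tweezers are moved by more than 20 mm (distance of any of loupe, ref_block, tweezers from where it was at the start of the episode above 0.02 m).
It also fails if it takes over 72 s, if anything falls off the work surface, if the arm or the gripper's body presses on something with over 40 N, if the wrist force passes 120 N, or if a joint passes its speed limit or range.

## Working session

There is one attempt and no reset: what is moved stays moved. The work goes in short steps, Python scripts to look and compute and a shell command to move; the robot and the scene stay as the last step left them, time stands still between calls to the robot, and variables do not carry over. Pictures are saved under pics/ and viewed, at most 10 in all, crops included, and the job is handed in when it is done.

```bash
mkdir -p pics; ls; cat > h.py <<'E'
import numpy as np, cv2
from station import ctrl
def px2w(c,u,v,z=None,d=None):
    K=np.array([[c['fx'],0,c['cx']],[0,c['fy'],c['cy']],[0,0,1.]])
    uv=np.array([[[u,v]]],float)
    p=cv2.undistortPoints(uv,K,np.array([c['k1'],0,0,0.]))[0,0]
    E=np.array(c['extrinsics']);R=E[:3,:3];o=-R.T@E[:3,3];r=R.T@np.array([p[0],p[1],1.])
    return o+r*(d if d is not None else (z-o[2])/r[2])
def snap(n,f):
    c=ctrl.get_calibration(n);im,d=ctrl.get_image(n)
    cv2.imwrite(f'pics/{f}.png',im[:,:,::-1]);np.savez(f'pics/{f}.npz',im=im,d=d,**{k:np.array(v) for k,v in c.items()})
    return c,im,d
E
python3 - <<'E'
from h import *
for n in('top','scene'):
    c,im,d=snap(n,n+'0');E=np.array(c['extrinsics']);print(n,c['fx'],c['k1'],-E[:3,:3].T@E[:3,3])
a=cv2.imread('pics/top0.png');b=cv2.imread('pics/scene0.png')
print(ctrl.get_obs())
E
```

```text
pics
top 380.20630236395016 -0.0400710202385288 [ 0.44941864 -0.03205068  0.93169629]
scene 393.507010666034 -0.0046190464100600475 [-0.254563    0.37381835  0.75621443]
{'t': 0.1, 'q': array([-1.40101921e+00,  5.32846539e-02,  1.61418497e+00,  9.10382295e-06,
        1.47598045e+00, -1.18985987e-01]), 'dq': array([-0.00076781, -0.00107835, -0.00323133, -0.00184456,  0.00125872,
       -0.00016748]), 'effort': array([-7.81183826e-04, -3.94904244e+01, -3.71365643e+01, -2.30302776e-04,
        3.85642677e-03, -7.48483558e-06]), 'tool_pos': array([ 0.1778935 , -0.59855406,  0.23017289]), 'tool_rot': array([-3.10706709e+00, -4.51745204e-01,  5.98214425e-05]), 'contact_force': array([-0.06598242, -0.5163186 ,  0.41100245]), 'wrist_torque': array([ 0.02120138, -0.00126671, -0.00870548]), 'grip_force': 0.0, 'opening': 0.08528922208336903}
```

View pics/top0.png

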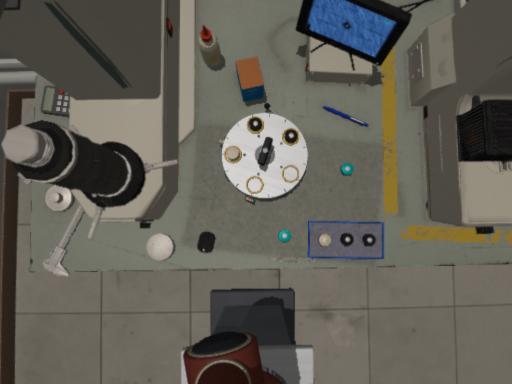

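View pics/scene0.png

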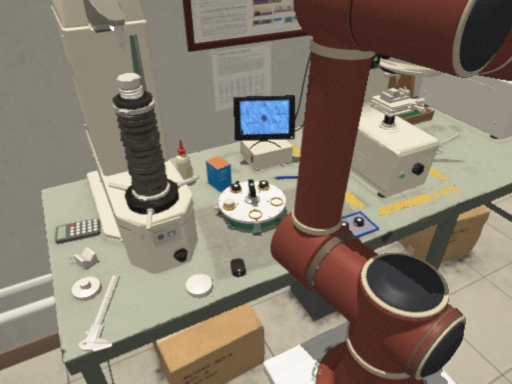

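The top view (up is +x, left is +y) shows the turntable at (265,155). Seats (255,124) and (291,136) hold black mounts, and (233,154) holds cream. The empty rings are (291,174) and (255,185), the latter at the red pointer (250,198). 

Candidates for a spare are tray cream (325,240), tray black (347,240), tray black (369,240), turquoise (347,169) and turquoise (285,236). I choose the tray mounts. Next is a close crop and measurements.

```bash
python3 - <<'E'
from h import *
z=np.load('pics/top0.npz');c={k:z[k] for k in z.files};im=z['im'];d=z['d']
hsv=cv2.cvtColor(im,cv2.COLOR_RGB2HSV)
big=np.hstack([cv2.resize(im[105:209,215:315],None,fx=4,fy=4,interpolation=cv2.INTER_CUBIC),cv2.resize(im[164:268,300:400],None,fx=4,fy=4,interpolation=cv2.INTER_CUBIC)])[:, :, ::-1]
cv2.imwrite('pics/crop0.png',big)
def comps(m,name,amin,zz):
    n,l,s,ce=cv2.connectedComponentsWithStats(m.astype(np.uint8))
    for i in range(1,n):
        if s[i,4]>=amin: print(name,s[i],ce[i].round(1),px2w(c,*ce[i],z=zz).round(4),'zdepth',px2w(c,*ce[i],d=float(d[int(round(ce[i][1])),int(round(ce[i][0]))]))[2].round(4))
sub=np.zeros(d.shape,bool);sub[215:265,300:390]=1
comps((hsv[...,0]>105)&(hsv[...,0]<130)&(hsv[...,1]>130)&sub,'tray',40,.009)
V=hsv[...,2]
comps(sub&(V<45),'blk',30,.02);comps(sub&(V>150)&(hsv[...,1]<90),'cream',30,.023)
sub=np.zeros(d.shape,bool);sub[105:205,215:312]=1
# plate top by depth
m=np.zeros(d.shape,bool)
for v in range(105,205):
    for u in range(215,312):
        if d[v,u]>0 and px2w(c,u,v,d=float(d[v,u]))[2]>.036: m[v,u]=1
n,l,s,ce=cv2.connectedComponentsWithStats(m.astype(np.uint8));i=1+np.argmax(s[1:,4])
cn=max(cv2.findContours((l==i).astype(np.uint8),cv2.RETR_EXTERNAL,cv2.CHAIN_APPROX_NONE)[0],key=len)
P=np.array([px2w(c,*p[0],z=.044)[:2] for p in cn]);A=np.c_[2*P,np.ones(len(P))]
x=np.linalg.lstsq(A,(P**2).sum(1),rcond=None)[0];print('plate',x[:2],np.sqrt(x[2]+x[0]**2+x[1]**2))
comps(sub&(V<60)&m,'blk',15,.06)
comps(sub&(hsv[...,1]>80)&(hsv[...,0]>10)&(hsv[...,0]<30)&m,'brass',10,.05)
comps(sub&(hsv[...,1]>120)&((hsv[...,0]<8)|(hsv[...,0]>172)),'red',3,.045)
E
```

```text
tray [308 221  76  38 224] [342.  246.2] [ 0.3923 -0.2341  0.009 ] zdepth 0.0031
tray [338 222  42   1  42] [358.5 222. ] [ 0.4503 -0.2763  0.009 ] zdepth 0.009
blk [340 234  13  12  86] [346.  239.1] [ 0.4097 -0.2419  0.02  ] zdepth 0.0204
blk [363 234  12  12  90] [368.  239.6] [ 0.4078 -0.2951  0.02  ] zdepth 0.0205
cream [319 235  12  10  85] [324.3 239.5] [ 0.4099 -0.1889  0.023 ] zdepth 0.0234
plate [ 0.61061779 -0.04807318] 0.10143812860549924
blk [249 118  13  13 100] [255.  124.1] [ 0.6816 -0.0273  0.06  ] zdepth 0.0608
blk [285 130  12  13 101] [290.5 136.1] [ 0.6524 -0.1097  0.06  ] zdepth 0.0618
blk [258 138  14  28 208] [265.2 152.6] [ 0.614  -0.0502  0.06  ] zdepth 0.1019
brass [247 117  17  16 105] [255.2 124.8] [ 0.6828 -0.0277  0.05  ] zdepth 0.9317
brass [282 128  17  17  98] [290.4 136.5] [ 0.6538 -0.1103  0.05  ] zdepth 0.0639
brass [224 146  18  17  81] [233.2 155. ] [0.6112 0.0247 0.05  ] zdepth 0.0639
brass [282 165  17  17  63] [289.8 173. ] [ 0.567  -0.1072  0.05  ] zdepth 0.0445
brass [246 176  17  17  62] [253.5 184.2] [ 0.5418 -0.022   0.05  ] zdepth 0.0428
red [249 196   3   3   8] [249.9 196.9] [ 0.5127 -0.0131  0.045 ] zdepth 0.0499
```

View pics/crop0.png

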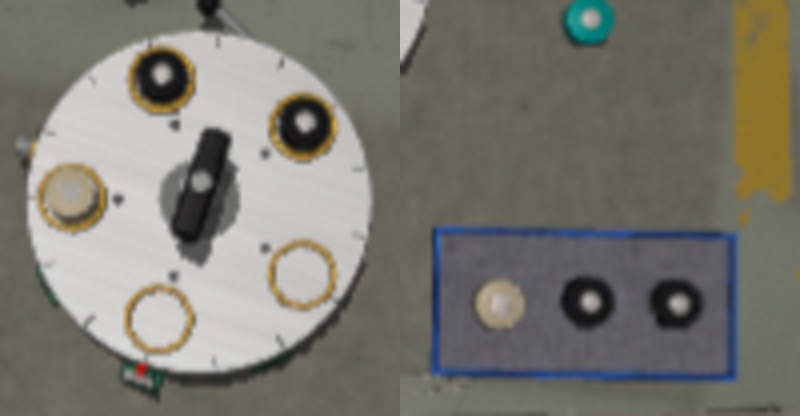

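The crop confirms it: a cream and two black spares stand in the tray, the turquoise part lies outside it, and two rings are empty. Now moving above the tray with fingers closing along world x.

```bash
python3 -m crank '.031 .055 0 .054;.031 .055 0 .054;.031 .055 0 .054;.031 .055 0 .054;.031 .055 0 .054' 55 30; python3 -m crank '.031 .055 0 .054;.031 .055 0 .054;.031 .055 0 .054;.031 .055 0 .054;.031 .055 0 .054';python3 -m crank '.031 .055 0 .054;.031 .055 0 .054;.031 .055 0 .054;.031 .055 0 .054;.031 .055 0 .06'; python3 -m crank '0 0 -.02 0;0 0 -.02 0;0 0 0 0;0 0 0 0;0 0 0 0'
python3 - <<'E'
from h import *
c,im,d=snap('wrist','w0');E=np.array(c['extrinsics']);print(-E[:3,:3].T@E[:3,3],E[2,:3])
o=ctrl.get_obs();print(o['tool_pos'],o['tool_rot'],o['q'],o['opening'],o['t'])
E
```

```text
t: 0.52
tool_pos: [0.2558, -0.46, 0.2306]
tool_rot: [-2.941, -1.101, -0.0]
contact_force: [-0.3, -0.4, -0.4]
opening: 0.0469
grip_force: 0.0
t: 0.93
tool_pos: [0.3333, -0.3225, 0.2308]
tool_rot: [-2.644, -1.696, -0.0]
contact_force: [0.6, 0.7, 0.0]
opening: 0.047
grip_force: 0.0
t: 1.35
tool_pos: [0.4107, -0.185, 0.2309]
tool_rot: [-2.217, -2.226, 0.0]
contact_force: [0.3, -0.7, -0.7]
opening: 0.0469
grip_force: 0.0
t: 1.77
tool_pos: [0.4099, -0.1874, 0.211]
tool_rot: [-2.224, -2.218, 0.001]
contact_force: [0.6, 0.1, 0.1]
opening: 0.0469
grip_force: 0.0
[ 0.40937342 -0.1226483   0.3516228 ] [-2.58141982e-04 -2.57761985e-01 -9.66208410e-01]
[ 0.41016332 -0.1875706   0.21144836] [ 2.22413169e+00  2.21859728e+00 -1.52450529e-04] [-5.94109480e-01 -3.73177853e-01  2.02392441e+00 -1.15999204e-04
  1.49076020e+00 -5.91608767e-01] 0.04679082250126768 1.8167
```

View pics/w0.png

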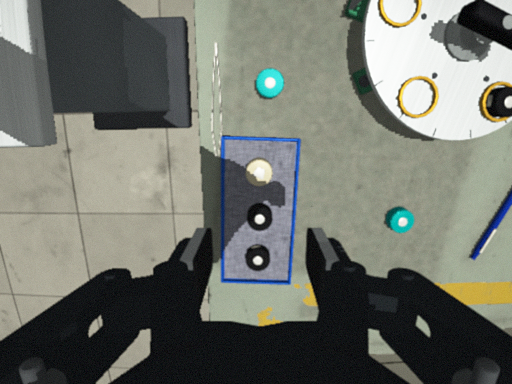

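The wrist view shows spares at (259,172) cream, (260,217) black and (257,259) black, with the empty rings at (417,97) and (398,8). Depth gives the top faces.

```bash
cat >> h.py <<'E'
def cloud(c,d):
    v,u=np.mgrid[0:d.shape[0],0:d.shape[1]]
    K=np.array([[c['fx'],0,c['cx']],[0,c['fy'],c['cy']],[0,0,1.]])
    p=cv2.undistortPoints(np.stack([u,v],-1).reshape(-1,1,2).astype(float),K,np.array([c['k1'],0,0,0.]))[:,0]
    E=np.array(c['extrinsics']);R=E[:3,:3];o=-R.T@E[:3,3]
    return (o+(np.c_[p,np.ones(len(p))]*d.reshape(-1,1))@R).reshape(d.shape+(3,))
def blobs(m,P,amin=60):
    n,l,s,ce=cv2.connectedComponentsWithStats(m.astype(np.uint8))
    for i in range(1,n):
        if s[i,4]>=amin:
            q=P[l==i];z=np.percentile(q[:,2],60);q=q[abs(q[:,2]-z)<.003]
            (x,y),r=cv2.minEnclosingCircle(q[:,:2].astype(np.float32));print(ce[i].round(1),'mean',q.mean(0).round(4),'circ',round(x,4),round(y,4),'r',round(r,4),'dim',np.ptp(q,axis=0)[:2].round(4))
def circ(P):
    A=np.c_[2*P,np.ones(len(P))];x=np.linalg.lstsq(A,(P**2).sum(1),rcond=None)[0];return x[0],x[1],np.sqrt(x[2]+x[0]**2+x[1]**2)
E
python3 - <<'E'
from h import *
z=np.load('pics/w0.npz');c={k:z[k] for k in z.files};im=z['im'];d=z['d'];P=cloud(c,d)
m=np.zeros(d.shape,bool);m[145:282,225:295]=1
print('liner z',np.median(P[190:210,235:245,2]))
blobs(m&(P[...,2]>.012),P)
# brass ring of seat
h=cv2.cvtColor(im,cv2.COLOR_RGB2HSV);b=((h[...,0]>10)&(h[...,0]<30)&(h[...,1]>120)&(h[...,2]>90)).astype(np.uint8)
for u0,u1,v0,v1 in((390,445,70,125),):
    w=np.zeros_like(b);w[v0:v1,u0:u1]=b[v0:v1,u0:u1]
    cn=max(cv2.findContours(w,cv2.RETR_EXTERNAL,cv2.CHAIN_APPROX_NONE)[0],key=len)
    print('ring outer',circ(np.array([px2w(c,*p[0],z=.050)[:2] for p in cn])))
E
```

```text
liner z 0.0013866917342782448
[258.3 172.2] mean [ 0.4087 -0.1894  0.021 ] circ 0.4087 -0.1898 r 0.0151 dim [0.0289 0.0286]
[258.9 217.9] mean [ 0.4092 -0.244   0.019 ] circ 0.4092 -0.2447 r 0.0153 dim [0.0292 0.0288]
[256.9 258.9] mean [ 0.4068 -0.2976  0.0169] circ 0.4067 -0.2988 r 0.0152 dim [0.0294 0.0292]
ring outer (np.float64(0.5645027837375358), np.float64(-0.10820130324244648), np.float64(0.019386519708630437))
```

```bash
python3 -m crank '-.003 -.004 -.06 0;0 0 -.06 0;0 0 -.06 0;0 0 -.06 0;0 0 -.05 0' 50 30; python3 -m crank '0 0 -.04 0;0 0 -.03 0;0 0 -.02 0;0 0 -.015 0;0 0 0 0';python3 -m crank '0 0 0 0;0 0 0 0;0 0 0 0;0 0 0 0;0 0 0 0'
```

```text
t: 2.23
tool_pos: [0.4084, -0.1892, 0.0648]
tool_rot: [-2.224, -2.219, 0.0]
contact_force: [-0.4, -0.4, -0.6]
opening: 0.0426
grip_force: 0.0
t: 2.65
tool_pos: [0.4083, -0.1886, 0.0128]
tool_rot: [-2.221, -2.219, 0.001]
contact_force: [-0.5, 0.5, 0.5]
opening: 0.0426
grip_force: 0.0
t: 3.07
tool_pos: [0.4095, -0.1889, 0.0145]
tool_rot: [2.221, 2.22, 0.0]
contact_force: [1.3, 0.9, 0.2]
opening: 0.0427
grip_force: 0.0
```

```bash
python3 -m crank '0 0 -.006 0;0 0 0 0;0 0 0 0;0 0 0 0;0 0 0 0' 0 30; python3 -m crank '0 0 0 0;0 0 0 0;0 0 0 0;0 0 .02 0;0 0 .03 0'; python3 -m crank '0 0 .05 0;0 0 .06 0;0 0 .06 0;0 0 .06 0;0 0 0 0'
```

```text
t: 3.48
tool_pos: [0.4096, -0.1889, 0.0113]
tool_rot: [2.221, 2.22, 0.001]
contact_force: [1.6, -0.2, 3.2]
opening: 0.0282
grip_force: 29.8
t: 3.9
tool_pos: [0.4065, -0.1871, 0.0339]
tool_rot: [-2.217, -2.216, 0.002]
contact_force: [0.8, 0.4, 0.3]
opening: 0.0282
grip_force: 29.7
t: 4.32
tool_pos: [0.4114, -0.1903, 0.1575]
tool_rot: [2.215, 2.215, 0.002]
contact_force: [0.6, -1.1, 0.8]
opening: 0.0285
grip_force: 29.7
```

```bash
python3 -m crank '.03 .02 .01 0;.03 .02 .01 0;.03 .02 .01 0;.03 .02 .01 0;.03 .02 .01 0'; python3 -m crank '.03 .02 .01 0;.03 .02 .01 0;.03 .02 .01 0;.03 .02 .01 0;.03 .02 .01 0';python3 -m crank '0 0 0 0;0 0 0 0;0 0 0 0;0 0 0 0;0 0 0 0'
python3 - <<'E'
from h import *
c,im,d=snap('wrist','w1')
E
```

```text
t: 4.73
tool_pos: [0.4834, -0.1376, 0.1749]
tool_rot: [-2.22, -2.219, 0.002]
contact_force: [-0.2, -0.2, 0.4]
opening: 0.028
grip_force: 29.7
t: 5.15
tool_pos: [0.5584, -0.0877, 0.1998]
tool_rot: [-2.22, -2.219, 0.003]
contact_force: [-0.4, 0.5, 0.2]
opening: 0.0282
grip_force: 29.7
t: 5.57
tool_pos: [0.558, -0.089, 0.2001]
tool_rot: [-2.222, -2.219, 0.001]
contact_force: [-0.3, 0.1, -0.4]
opening: 0.0282
grip_force: 29.7
```

View pics/w1.png

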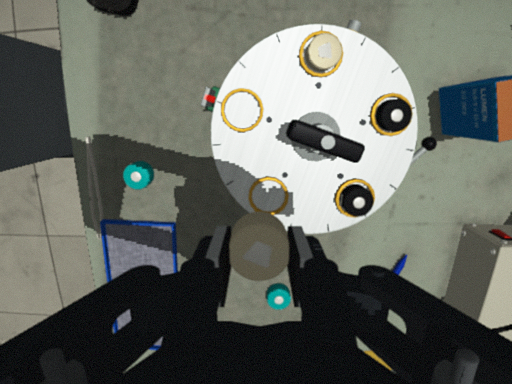

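The wrist view shows empty rings at (241,110), by the red pointer (210,98), and (268,195) in shadow. The knob bar runs (290,128) to (362,155), and the held cream mount is at (260,247).

```bash
cat > meas.py <<'E'
from h import *
import sys
z=np.load(f'pics/{sys.argv[1]}.npz');c={k:z[k] for k in z.files};im=z['im'];d=z['d'];P=cloud(c,d)
h=cv2.cvtColor(im,cv2.COLOR_RGB2HSV)
u,v=np.meshgrid(range(512),range(384))
dz=np.median(P[(abs(P[...,2]-.044)<.005)&(v<205)][:,2]);print('plate z',dz)
def cc(m,name,zz):
    n,l,s,ce=cv2.connectedComponentsWithStats(m.astype(np.uint8))
    for i in range(1,n):
        if s[i,4]<60: continue
        cn=max(cv2.findContours((l==i).astype(np.uint8),cv2.RETR_EXTERNAL,cv2.CHAIN_APPROX_NONE)[0],key=len)
        W=np.array([px2w(c,*p[0],z=zz)[:2] for p in cn]);x,y,r=circ(W);
        e=abs(np.hypot(*(W-[x,y]).T)-r);W=W[e<.002]
        if len(W)>8: x,y,r=circ(W)
        print(name,s[i].tolist(),np.round([x,y,r],4))
        if name=='knob':
            R=cv2.minAreaRect(W0:=np.array([px2w(c,*p[0],z=zz)[:2]*1000 for p in cn],np.float32));print(R)
reg=(u>195)&(u<430)&(v<225)
cc(reg&(h[...,0]>10)&(h[...,0]<28)&(h[...,1]>110)&(h[...,2]>40)&(P[...,2]<.056),'ring',.050)
pl=cv2.morphologyEx((reg&(P[...,2]>.034)&(P[...,2]<.12)).astype(np.uint8),cv2.MORPH_OPEN,np.ones((5,5)))
cc(pl,'plate',.044)
cc((P[...,2]>.09)&(P[...,2]<.105)&reg&(v<185),'knob',.1)
m=(v>200)&(v<290)&(u>225)&(u<295)&(P[...,2]>.15)&(h[...,2]>45);blobs(m,P)
E
python3 meas.py w1
```

```text
plate z 0.042182923704561864
ring [299, 30, 43, 47, 321] [0.6132 0.0262 0.0184]
ring [221, 89, 42, 43, 355] [ 0.5413 -0.0236  0.019 ]
ring [370, 93, 42, 43, 338] [ 0.6823 -0.0268  0.0187]
ring [249, 177, 39, 38, 320] [ 0.5664 -0.1064  0.0181]
ring [335, 179, 40, 38, 285] [ 0.653  -0.1087  0.0185]
plate [211, 24, 206, 201, 33032] [ 0.6119 -0.047   0.0996]
plate [202, 88, 13, 19, 164] [ 0.5081 -0.0113  0.007 ]
knob [287, 120, 78, 43, 1649] [ 0.61   -0.0477  0.0219]
((610.3268432617188, -47.52779769897461), (16.814495086669922, 62.66179275512695), 70.92881774902344)
[258.7 246.3] mean [ 0.5572 -0.0886  0.2097] circ 0.5585 -0.089 r 0.0188 dim [0.0307 0.0304]
```

```bash
python3 -m crank '.007 -.019 -.04 0;.008 -.019 -.05 0;0 0 -.05 0;0 0 -.05 0;0 0 -.04 0'; python3 -m crank '0 0 -.02 0;0 0 -.01 0;0 0 0 0;0 0 0 0;0 0 0 0'
python3 - <<'E'
from h import *
o=ctrl.get_obs();c,im,d=snap('wrist','w2');print(o['tool_pos'],ctrl.get_obs()['tool_pos'])
cv2.imwrite('pics/w2c.png',cv2.resize(im[100:330,150:400],None,fx=2,fy=2)[:,:,::-1])
E
```

```text
t: 6.03
tool_pos: [0.5653, -0.1079, 0.0837]
tool_rot: [-2.221, -2.219, 0.002]
contact_force: [0.2, 0.5, -1.3]
opening: 0.0277
grip_force: 29.7
t: 6.45
tool_pos: [0.5677, -0.108, 0.0727]
tool_rot: [2.22, 2.219, 0.002]
contact_force: [-0.1, 1.1, 0.2]
opening: 0.0283
grip_force: 29.7
[ 0.56773016 -0.10801626  0.07271345] [ 0.56773003 -0.10798064  0.07270268]
```

View pics/w2c.png

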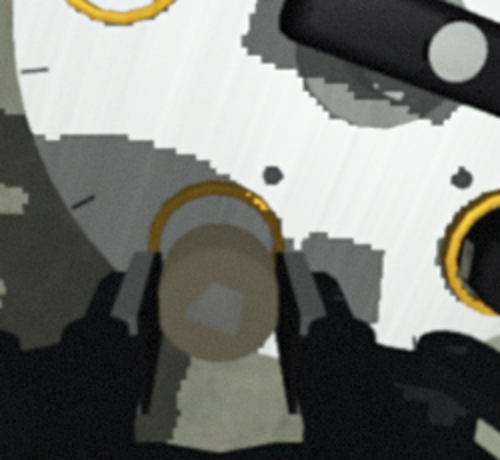

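In the crop the ring spans columns 149–287 (centre 218) and the disc 160–278 (centre 219), so x is aligned. Checking y by ray and depth.

```bash
python3 - <<'E'
from h import *
z=np.load('pics/w2.npz');c={k:z[k] for k in z.files};d=z['d'];im=z['im'];P=cloud(c,d)
h=cv2.cvtColor(im,cv2.COLOR_RGB2HSV)
b=(h[...,0]>10)&(h[...,0]<28)&(h[...,1]>110)&(P[...,2]<.056)
b[:185]=0;b[230:]=0;b[:,:215]=0;b[:,300:]=0
W=[]
for u in range(228,293):
    r=np.where(b[:,u])[0]
    if len(r): W.append(px2w(c,u,r[0]-.5,z=.05)[:2])
print('ring',circ(np.array(W)),len(W))
v,u=np.mgrid[0:384,0:512]
m=(v>205)&(v<290)&(u>225)&(u<295)&(P[...,2]>.07)&(P[...,2]<.1);m&=~((u<231)|(u>288));blobs(m,P)
m2=m&(h[...,1]>30);blobs(m2,P)
E
```

```text
ring (np.float64(0.5662996338079691), np.float64(-0.10509548788429152), np.float64(0.018899057006995283)) 64
[259.3 248.2] mean [ 0.5671 -0.1077  0.0823] circ 0.5675 -0.1097 r 0.0163 dim [0.0275 0.0302]
[259.2 247.1] mean [ 0.567  -0.1074  0.0822] circ 0.567 -0.1088 r 0.0154 dim [0.0275 0.0302]
```

```bash
python3 -m crank '-.002 .001 -.01 0;0 0 -.01 0;0 0 -.01 0;0 0 -.006 0;0 0 0 0'; python3 -m crank '0 0 0 0;0 0 -.002 0;0 0 0 0;0 0 0 0;0 0 0 0'
```

```text
t: 6.92
tool_pos: [0.5655, -0.1071, 0.0525]
tool_rot: [-2.221, -2.221, 0.0]
contact_force: [-0.5, 0.1, 0.6]
opening: 0.0282
grip_force: 29.7
t: 7.33
tool_pos: [0.5656, -0.1072, 0.0523]
tool_rot: [2.222, 2.221, -0.0]
contact_force: [-1.6, 0.2, 6.3]
opening: 0.028
grip_force: 30.2
```

```bash
python3 -m crank '0 0 0 0;0 0 0 0;0 0 0 0;0 0 0 0;0 0 .01 0' 50; python3 -m crank '0 0 .05 0;0 0 .07 0;0 0 .07 0;0 0 .07 0;0 0 .03 0'; python3 -m crank '0 .06 0 0;0 0 0 0;0 0 0 0;0 0 0 0;0 0 0 0'
python3 - <<'E'
from h import *
o=ctrl.get_obs();c,im,d=snap('wrist','w3');print(o['tool_pos'],o['opening'])
P=cloud(c,d);v,u=np.mgrid[0:384,0:512]
q=(np.hypot(P[...,0]-.5654,P[...,1]+.1074)<.03)&(P[...,2]>.055)&(P[...,2]<.075);blobs(q,P)
x=P[q&(P[...,2]>.058)];A=np.c_[x[:,:2]-x[:,:2].mean(0),np.ones(len(x))];print('slope',np.linalg.lstsq(A,x[:,2],rcond=None)[0])
q=(np.hypot(P[...,0]-.611,P[...,1]-.0272)<.025)&(P[...,2]>.055)&(P[...,2]<.075);blobs(q,P)
E
```

```text
t: 7.75
tool_pos: [0.5644, -0.1068, 0.0555]
tool_rot: [-2.22, -2.22, 0.002]
contact_force: [0.1, 0.9, -0.5]
opening: 0.0426
grip_force: 0.0
t: 8.17
tool_pos: [0.5678, -0.1078, 0.2083]
tool_rot: [2.216, 2.216, 0.006]
contact_force: [1.5, 0.1, 0.7]
opening: 0.0428
grip_force: 0.0
t: 8.58
tool_pos: [0.5651, -0.0774, 0.2011]
tool_rot: [-2.221, -2.22, 0.001]
contact_force: [-0.3, -0.6, -0.0]
opening: 0.0427
grip_force: 0.0
[ 0.56511425 -0.0773999   0.2010684 ] 0.04274502507747416
[259.3 210.7] mean [ 0.5648 -0.1073  0.0619] circ 0.5648 -0.108 r 0.0152 dim [0.0293 0.0297]
slope [-0.00146443 -0.01089848  0.06187666]
[315.7  65. ] mean [0.6142 0.0265 0.062 ] circ 0.6145 0.0269 r 0.0152 dim [0.0297 0.0294]
```

Cream is seated flat (top 62 mm, same as the seated cream). Now the middle black spare.

```bash
python3 -m crank '-.039 -.042 0 0;-.039 -.042 0 0;-.039 -.042 0 0;-.039 -.042 0 0;-.039 -.042 0 0'; python3 -m crank '-.039 -.042 0 0;-.039 -.042 0 0;-.039 -.04 0 0;0 0 -.06 0;0 0 -.06 0';python3 -m crank '0 0 -.06 0;0 0 -.06 0;0 0 -.05 0;0 0 -.03 0;0 0 0 0';python3 -m crank '0 0 -.02 0;0 0 -.02 0;0 0 0 0;0 0 0 0;0 0 0 0'
```

```text
t: 9.05
tool_pos: [0.4667, -0.1832, 0.2013]
tool_rot: [-2.222, -2.22, 0.001]
contact_force: [0.6, -0.0, -0.5]
opening: 0.0429
grip_force: 0.0
t: 9.47
tool_pos: [0.4097, -0.2469, 0.1434]
tool_rot: [2.222, 2.213, 0.001]
contact_force: [-0.2, 0.1, -0.1]
opening: 0.0424
grip_force: 0.0
t: 9.88
tool_pos: [0.4063, -0.2422, 0.0372]
tool_rot: [-2.216, -2.214, 0.001]
contact_force: [-0.6, 0.7, -0.9]
opening: 0.0426
grip_force: 0.0
t: 10.3
tool_pos: [0.41, -0.2446, 0.0226]
tool_rot: [2.221, 2.22, 0.0]
contact_force: [-0.4, -0.5, 0.4]
opening: 0.0427
grip_force: 0.0
```

```bash
python3 -m crank '0 0 -.011 0;0 0 -.011 0;0 0 0 0;0 0 0 0;0 0 0 0'; python3 -m crank '0 0 0 0;0 0 0 0;0 0 0 0;0 0 0 0;0 0 0 0' 0 30;python3 -m crank '0 0 0 0;0 0 0 0;0 0 .02 0;0 0 .04 0;0 0 .05 0'; python3 -m crank '0 0 .06 0;0 0 .06 0;0 0 .06 0;0 0 .06 0;0 0 .02 0'
```

```text
t: 10.72
tool_pos: [0.4095, -0.244, 0.0107]
tool_rot: [-2.222, -2.221, 0.0]
contact_force: [0.9, -0.5, -0.1]
opening: 0.0425
grip_force: 0.0
t: 11.13
tool_pos: [0.4098, -0.2444, 0.0112]
tool_rot: [2.221, 2.221, 0.0]
contact_force: [0.1, 0.3, 1.1]
opening: 0.0278
grip_force: 29.7
t: 11.55
tool_pos: [0.4078, -0.2427, 0.0647]
tool_rot: [-2.218, -2.217, 0.001]
contact_force: [1.0, -1.0, -0.5]
opening: 0.0277
grip_force: 29.7
t: 11.97
tool_pos: [0.4111, -0.2454, 0.2015]
tool_rot: [2.216, 2.216, 0.001]
contact_force: [0.3, -0.6, 0.2]
opening: 0.028
grip_force: 29.7
```

```bash
python3 -m crank '.033 .055 0 0;.033 .055 0 0;.033 .055 0 0;.033 .055 0 0;.033 .055 0 0'; python3 -m crank '.033 .055 0 0;.033 .055 0 0;.03 .058 0 0;0 0 -.05 0;0 0 -.06 0'; python3 -m crank '0 0 -.06 0;0 0 -.05 0;0 0 -.026 0;0 0 0 0;0 0 0 0'
python3 - <<'E'
from h import *
o=ctrl.get_obs();c,im,d=snap('wrist','w4');print(o['tool_pos'])
cv2.imwrite('pics/w4c.png',cv2.resize(im[100:330,150:400],None,fx=2,fy=2)[:,:,::-1])
P=cloud(c,d);h=cv2.cvtColor(im,cv2.COLOR_RGB2HSV)
b=(h[...,0]>10)&(h[...,0]<28)&(h[...,1]>110)&(P[...,2]<.056);b[:180]=0;b[230:]=0
W=[]
for u in range(228,293):
    r=np.where(b[:,u])[0]
    if len(r): W.append(px2w(c,u,r[0]-.5,z=.05)[:2])
print('ring',circ(np.array(W)),len(W),max(w[1] for w in W))
v,u=np.mgrid[0:384,0:512]
m=(v>205)&(v<290)&(u>231)&(u<288)&(P[...,2]>.07)&(P[...,2]<.1);blobs(m,P)
E
```

```text
t: 12.38
tool_pos: [0.4919, -0.105, 0.195]
tool_rot: [-2.221, -2.22, 0.001]
contact_force: [1.2, -1.0, 0.1]
opening: 0.0278
grip_force: 29.7
t: 12.8
tool_pos: [0.5422, -0.0211, 0.1425]
tool_rot: [2.215, 2.222, 0.005]
contact_force: [-0.4, -0.7, -0.4]
opening: 0.0278
grip_force: 29.7
t: 13.22
tool_pos: [0.5395, -0.0226, 0.0724]
tool_rot: [-2.221, -2.22, 0.001]
contact_force: [0.0, -0.3, 1.0]
opening: 0.0279
grip_force: 29.7
[ 0.53950252 -0.02255846  0.07237128]
ring (np.float64(0.5408572238315443), np.float64(-0.020443957728884465), np.float64(0.018906703788017162)) 64 -0.0013592098594239002
[259.2 246.5] mean [ 0.539  -0.0218  0.0801] circ 0.54 -0.0233 r 0.0163 dim [0.0271 0.0302]
```

View pics/w4c.png

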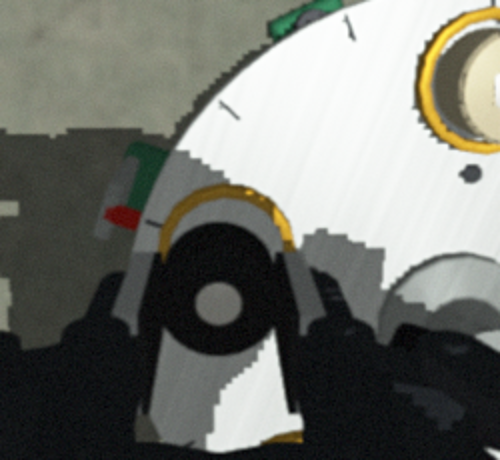

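Ring centre sits slightly right of the disc (crop columns 229 vs 218), so I shift +x by 1.5 mm and lower.

```bash
python3 -m crank '.003 0 -.01 0;0 0 -.01 0;0 0 -.01 0;0 0 -.006 0;0 0 0 0'; python3 -m crank '0 0 -.002 0;0 0 0 0;0 0 0 0;0 0 0 0;0 0 0 0'
```

```text
t: 13.68
tool_pos: [0.541, -0.0225, 0.054]
tool_rot: [-2.221, -2.22, 0.001]
contact_force: [0.7, 0.9, 0.0]
opening: 0.0277
grip_force: 29.7
t: 14.1
tool_pos: [0.5417, -0.0226, 0.054]
tool_rot: [2.221, 2.221, 0.0]
contact_force: [-0.2, 0.7, 0.6]
opening: 0.0281
grip_force: 30.1
```

```bash
python3 -m crank '0 0 -.002 0;0 0 0 0;0 0 0 0;0 0 -.001 0;0 0 0 0'; python3 -m crank '0 0 0 0;0 0 0 0;0 0 0 0;0 0 0 0;0 0 0 0'
```

```text
t: 14.52
tool_pos: [0.542, -0.0227, 0.0534]
tool_rot: [2.221, 2.221, 0.001]
contact_force: [-4.5, 0.9, 7.1]
opening: 0.0281
grip_force: 31.6
t: 14.93
tool_pos: [0.542, -0.0227, 0.0534]
tool_rot: [2.221, 2.221, 0.001]
contact_force: [-4.5, 0.5, 8.2]
opening: 0.0279
grip_force: 31.6
```

```bash
python3 -m crank '-.002 0 0 0;0 0 0 0;0 0 0 0;0 0 0 0;0 0 0 0'; python3 -m crank '0 0 0 0;0 0 0 0;0 0 0 0;0 0 0 0;0 0 .01 0' 50; python3 -m crank '0 0 .05 0;0 0 .07 0;0 0 .07 0;0 0 .07 0;0 0 .03 0'; python3 -m crank '0 .06 0 0;0 0 0 0;0 0 0 0;0 0 0 0;0 0 0 0'
python3 - <<'E'
from h import *
o=ctrl.get_obs();c,im,d=snap('wrist','w5');print(o['tool_pos'],o['opening'])
P=cloud(c,d)
for a in (160.6,232.6,16.6,88.6,304.6):
    X=.611+.075*np.cos(np.radians(a));Y=-.0478+.075*np.sin(np.radians(a))
    q=(np.hypot(P[...,0]-X,P[...,1]-Y)<.025)&(P[...,2]>.053)&(P[...,2]<.075);print(a,X.round(4),Y.round(4));blobs(q,P)
    x=P[q&(P[...,2]>np.median(P[q][:,2])-.002)]
    if len(x): A=np.c_[x[:,:2]-x[:,:2].mean(0),np.ones(len(x))];print('slope',np.linalg.lstsq(A,x[:,2],rcond=None)[0].round(3))
    
E
```

```text
t: 15.35
tool_pos: [0.5408, -0.0227, 0.0529]
tool_rot: [2.221, 2.221, 0.001]
contact_force: [-2.2, 0.8, 5.3]
opening: 0.0277
grip_force: 31.6
t: 15.77
tool_pos: [0.5397, -0.0223, 0.0563]
tool_rot: [-2.22, -2.22, 0.001]
contact_force: [-0.6, 0.2, 0.3]
opening: 0.0423
grip_force: 0.0
t: 16.18
tool_pos: [0.5424, -0.0231, 0.2077]
tool_rot: [2.218, 2.217, 0.006]
contact_force: [0.5, -0.5, 0.9]
opening: 0.0425
grip_force: 0.0
t: 16.6
tool_pos: [0.5399, 0.007, 0.2011]
tool_rot: [-2.221, -2.22, 0.002]
contact_force: [0.3, 0.1, -0.0]
opening: 0.0428
grip_force: 0.0
[0.53990403 0.00696121 0.20111256] 0.04275157495820706
160.6 0.5403 -0.0229
[259.4 209.4] mean [ 0.5396 -0.0223  0.0599] circ 0.5396 -0.0229 r 0.0153 dim [0.0285 0.029 ]
slope [-0.    -0.009  0.06 ]
232.6 0.5654 -0.1074
[283.1 285.2] mean [ 0.5647 -0.1066  0.0619] circ 0.565 -0.1075 r 0.0159 dim [0.0286 0.0301]
slope [-0.003 -0.009  0.062]
16.6 0.6829 -0.0264
[402.1 212.8] mean [ 0.683  -0.0268  0.058 ] circ 0.6838 -0.0272 r 0.0156 dim [0.0295 0.0293]
slope [0.007 0.002 0.058]
88.6 0.6128 0.0272
[338.6 159.8] mean [0.6141 0.027  0.062 ] circ 0.6144 0.0266 r 0.0153 dim [0.0302 0.0296]
slope [-0.    -0.011  0.062]
304.6 0.6536 -0.1095
slope [0.177 1.296 0.055]
```

View pics/w5.png

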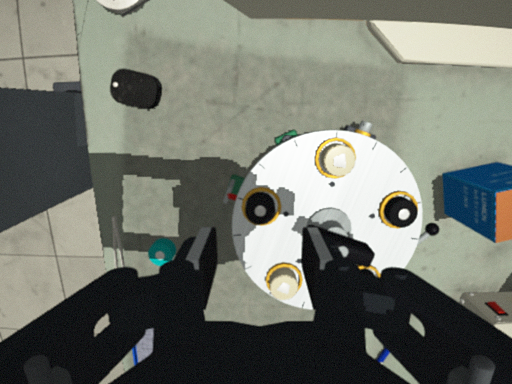

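All five seats show a mount: (260,207) black, (284,283) cream, (337,158) cream, (400,210) black and the fifth partly hidden by the finger at (370,270). Tops are level. Now over the knob, turning the tool across the bar (+70.6°).

```bash
python3 -m crank '.014 -.011 0 .078;.014 -.011 0 .078;.014 -.011 0 .078;.014 -.011 0 .078;.014 -.011 0 .078'; python3 -m crank '.014 -.011 0 .078;.014 -.011 0 .078;.014 -.011 0 .078;.014 -.011 0 .078;.016 -.01 0 .078';python3 -m crank '0 0 0 .004;0 0 0 0;0 0 0 0;0 0 0 0;0 0 0 0'
python3 - <<'E'
from h import *
from scipy.spatial.transform import Rotation as R
o=ctrl.get_obs();c,im,d=snap('wrist','w6');Y=R.from_rotvec(o['tool_rot']).as_matrix()[:,1];print(o['tool_pos'],np.degrees(np.arctan2(Y[1],Y[0])),o['q'])
P=cloud(c,d);q=(P[...,2]>.092)&(P[...,2]<.106)&(np.hypot(P[...,0]-.611,P[...,1]+.048)<.045);print(P[q].mean(0),cv2.minAreaRect((P[q][:,:2]*1000).astype(np.float32)))
E
```

```text
t: 17.07
tool_pos: [0.5755, -0.021, 0.2016]
tool_rot: [-1.441, -2.791, 0.001]
contact_force: [-0.4, 0.6, 0.2]
opening: 0.0429
grip_force: 0.0
t: 17.48
tool_pos: [0.6114, -0.0481, 0.2015]
tool_rot: [-0.532, -3.095, 0.0]
contact_force: [-0.8, 0.0, -0.2]
opening: 0.0428
grip_force: 0.0
t: 17.9
tool_pos: [0.6111, -0.0469, 0.2022]
tool_rot: [-0.532, -3.096, -0.0]
contact_force: [0.1, -0.1, 0.4]
opening: 0.0428
grip_force: 0.0
[ 0.61114351 -0.04686562  0.20224534] 70.4943362297955 [-1.97898529e-01  4.37274213e-02  1.67109466e+00  2.02913258e-05
  1.42698385e+00 -1.42825971e+00]
[ 0.60999861 -0.04806263  0.09753751] ((611.5064086914062, -48.47693634033203), (16.638532638549805, 63.28618621826172), 69.91290283203125)
```

View pics/w6.png

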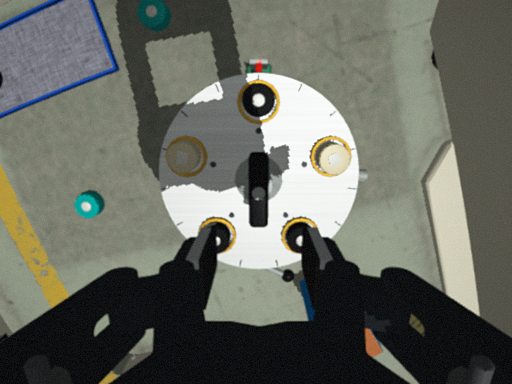

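All five seats are clearly filled: (258,100), (187,156), (332,156), (217,234), (298,234). The bar is at (258,190), aligned with the tool. Descending and gripping.

```bash
python3 -m crank '0 -.001 -.05 0;0 0 -.06 0;0 0 -.05 0;0 0 -.03 0;0 0 0 0'; python3 -m crank '0 0 -.03 0;0 0 -.02 0;0 0 -.01 0;0 0 0 0;0 0 0 0';python3 -m crank '0 0 0 0;0 0 0 0;0 0 0 0;0 0 0 0;0 0 0 0' 0 60;python3 -m crank '0 0 0 0;0 0 0 0;0 0 0 0;0 0 0 0;0 0 0 0'; python3 -c "
from h import *;print(ctrl.get_obs()['wrist_torque'])"
```

```text
t: 18.37
tool_pos: [0.6082, -0.0468, 0.1024]
tool_rot: [-0.53, -3.088, -0.0]
contact_force: [-0.8, 0.2, -0.6]
opening: 0.0424
grip_force: 0.0
t: 18.78
tool_pos: [0.6117, -0.0476, 0.0778]
tool_rot: [0.531, 3.096, -0.0]
contact_force: [-0.5, -0.2, -0.3]
opening: 0.0427
grip_force: 0.0
t: 19.2
tool_pos: [0.6121, -0.0479, 0.0786]
tool_rot: [0.531, 3.095, -0.0]
contact_force: [-1.8, -0.1, 4.4]
opening: 0.0157
grip_force: 61.2
t: 19.62
tool_pos: [0.6121, -0.0479, 0.0786]
tool_rot: [0.531, 3.095, -0.001]
contact_force: [-2.7, -0.6, 5.8]
opening: 0.0154
grip_force: 61.2
[-0.09873568  0.30498661  0.0649961 ]
```

Knob gripped. Turning clockwise, first 18°.

```bash
python3 -m crank '0 0 0 -.03;0 0 0 -.04;0 0 0 -.04;0 0 0 -.04;0 0 0 -.03'; python3 -c "
from h import *;print(ctrl.get_obs()['wrist_torque'])"; python3 -m crank '0 0 0 -.03;0 0 0 -.03;0 0 0 -.03;0 0 0 -.03;0 0 0 -.03'; python3 -c "
from h import *;print(ctrl.get_obs()['wrist_torque'])"
```

```text
t: 20.03
tool_pos: [0.6122, -0.0478, 0.0786]
tool_rot: [0.965, 2.988, -0.0]
contact_force: [-1.5, 0.9, 5.4]
opening: 0.0156
grip_force: 61.3
[-0.05592034  0.2751107   0.15594845]
t: 20.45
tool_pos: [0.6123, -0.0477, 0.0786]
tool_rot: [1.307, 2.855, 0.0]
contact_force: [-1.1, -0.9, 5.2]
opening: 0.0155
grip_force: 61.4
[-0.0284638   0.29101462  0.41719682]
```

```bash
python3 -m crank '0 0 0 -.03;0 0 0 -.03;0 0 0 -.03;0 0 0 -.03;0 0 0 -.03'; python3 -m crank '0 0 0 -.03;0 0 0 -.03;0 0 0 -.03;0 0 0 -.03;0 0 0 -.03';python3 -m crank '0 0 0 -.03;0 0 0 -.03;0 0 0 -.03;0 0 0 -.02;0 0 0 -.02';python3 -m crank '0 0 0 -.02;0 0 0 -.01;0 0 0 -.01;0 0 0 0;0 0 0 0';python3 -m crank '0 0 0 0;0 0 0 0;0 0 0 0;0 0 0 0;0 0 0 0'; python3 - <<'E'
from h import *
from scipy.spatial.transform import Rotation as R
o=ctrl.get_obs();Y=R.from_rotvec(o['tool_rot']).as_matrix()[:,1];print(np.degrees(np.arctan2(Y[1],Y[0])),o['wrist_torque'],o['grip_force'])
snap('wrist','w7');c,im,d=snap('top','t7');P=cloud(c,d)
wc=np.load('pics/w7.npz');cw={k:wc[k] for k in wc.files};W=cloud(cw,wc['d'])
a=cv2.resize(wc['im'],None,fx=.75,fy=.75);b=cv2.resize(im[105:209,215:315],(400,416))
cv2.imwrite('pics/fin.png',np.hstack([cv2.copyMakeBorder(a,0,128,0,0,0),b])[:,:,::-1])
for k in range(5):
    t=np.radians(16.6+72*k);X=.611+.075*np.cos(t);Yy=-.0478+.075*np.sin(t)
    q=(np.hypot(W[...,0]-X,W[...,1]-Yy)<.022)&(W[...,2]>.053)&(W[...,2]<.072);print(k,X.round(4),Yy.round(4));blobs(q,W)
E
```

```text
t: 20.87
tool_pos: [0.6123, -0.0476, 0.0786]
tool_rot: [1.635, 2.681, 0.001]
contact_force: [-1.5, 0.2, 5.7]
opening: 0.0158
grip_force: 61.2
t: 21.28
tool_pos: [0.6124, -0.0476, 0.0786]
tool_rot: [1.937, 2.471, 0.002]
contact_force: [-0.1, -0.2, 4.6]
opening: 0.0158
grip_force: 61.3
t: 21.7
tool_pos: [0.6125, -0.0476, 0.0786]
tool_rot: [2.18, 2.26, 0.002]
contact_force: [-0.1, 1.3, 4.1]
opening: 0.0156
grip_force: 61.2
t: 22.12
tool_pos: [0.6126, -0.0476, 0.0787]
tool_rot: [2.248, 2.192, 0.003]
contact_force: [0.6, 0.8, 5.7]
opening: 0.0156
grip_force: 61.3
t: 22.53
tool_pos: [0.6125, -0.0475, 0.0786]
tool_rot: [2.248, 2.192, 0.003]
contact_force: [0.3, 1.6, 5.6]
opening: 0.0156
grip_force: 61.3
-1.4469834313406382 [ 0.05466648  0.12790033 -0.02948772] 61.29011034965515
0 0.6829 -0.0264
[386.6 190.1] mean [ 0.6828 -0.0266  0.062 ] circ 0.6836 -0.0274 r 0.0156 dim [0.0309 0.03  ]
1 0.6128 0.0272
[258.7  88.3] mean [0.6138 0.0281 0.0599] circ 0.6138 0.028 r 0.0151 dim [0.0295 0.0295]
2 0.5403 -0.0229
[129.4 187.3] mean [ 0.5416 -0.0213  0.0618] circ 0.5405 -0.0219 r 0.0156 dim [0.0302 0.0293]
3 0.5654 -0.1074
4 0.6536 -0.1095
```

View pics/fin.png

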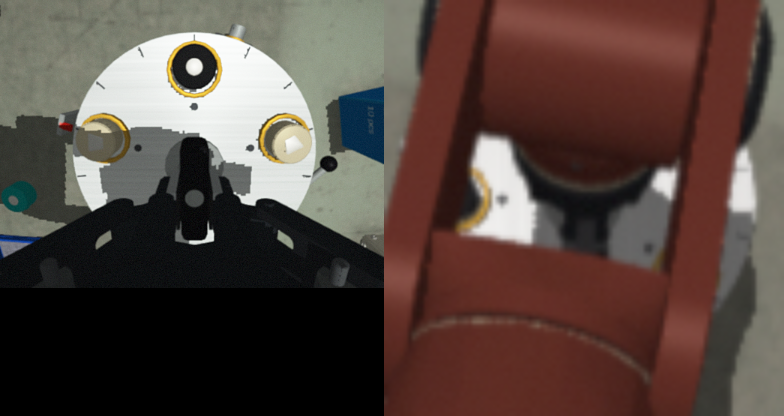

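The plate is on the third stop: the next seat (cream, at (100,135)) stands at the red pointer (65,125). The mounts in view are seated, torque is near zero, and the grip is 61 N. Handing in.

```bash
python3 -c "
from station import ctrl
print(ctrl.finish_job())"
```

```text
the job is handed in; nothing more can be done
None
```

I filled both empty seats from the tray (the cream spare and the 18 mm black one), turned the plate three clicks clockwise to the third stop, and handed the job in with the knob still gripped at about 61 N; no verdict came back. The last view showed three mounts in their seats and the next seat at the pointer; the arm hid the other two, which were seated just before the turn.

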